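# Test the keepsake box's friction hinge

## Task

Check the hinge of the keepsake box nearest you: raise its lid by the brass pull to about 20 degrees, let go and stand clear for a second to see that it stays up, then press straight down on the flat brass thumb tab on the lid's front edge with about 5 N of fingertip force for a second. If the lid does not give, leave it standing open as it is; if it sinks under the press, the hinge is worn, so push that lid gently on until it is fully shut. Never put more than 10 N on the tab. Leave the twin box farther back and everything else alone.

Things in the scene. Friction and masses are not known exactly. Their poses are not given: they have to be found in the camera images.
- box_a: dark brown wooden keepsake box with hinged lid, fixed; 82 (front to back) x 114 x 62 high. box_a and box_b look the same; either may be the near one to test (origin nearer than x = 0.6), the other stands over 0.13 m farther back: leave it alone. Origin: centre of the underside; x points from the front (pull side) to the back (hinge), y left, z up
- box_a_lid (a joint): opening angle of box_a's lid, rad: 0 shut, grows as the front rises, stop at 1.83; starts 0 to 0.12. Friction hinge, no spring, stays where put. One of the two hinges is sound: it turns under about 17 N up at the pull, or over 15 N down on the tab. The other is worn: it carries its own lid but sinks under 1 to 3 N. Nothing marks which
- box_a_hinge (a point): middle of box_a's hinge line, which runs along the box's y axis, 43 above the surface and 43 behind the box's centre
- pull_a_bar (a point): centre of the brass T-shaped pull on the front of box_a's lid, 34 right of its middle: round bar 16 thick, 32 long, domed ends, along the box's y axis, 21 in front of the lid on a thin stem; lid shut, it lies 105 in front of the hinge line and 7 above it; it moves with the lid. Pinched by its ends from above it turns between the fingers, so the gripper may stay pointing down
- tab_a_top (a point): centre of the upper face of the flat brass thumb tab (26 out x 30 wide x 5 thick, dark inlay) on the front of box_a's lid, 37 left of its middle; lid shut, it lies 100 in front of the hinge line and 9 above it; it moves with the lid
- tab_a: that thumb tab of box_a as a part (its origin is the middle of the hinge line, not the tab)
- box_b: dark brown wooden keepsake box with hinged lid, fixed; 82 (front to back) x 114 x 62 high. box_a and box_b look the same; either may be the near one to test (origin nearer than x = 0.6), the other stands over 0.13 m farther back: leave it alone. Origin: centre of the underside; x points from the front (pull side) to the back (hinge), y left, z up
- box_b_lid (a joint): opening angle of box_b's lid, rad: 0 shut, grows as the front rises, stop at 1.83; starts 0 to 0.12. Friction hinge, no spring, stays where put. One of the two hinges is sound: it turns under about 17 N up at the pull, or over 15 N down on the tab. The other is worn: it carries its own lid but sinks under 1 to 3 N. Nothing marks which
- box_b_hinge (a point): middle of box_b's hinge line, which runs along the box's y axis, 43 above the surface and 43 behind the box's centre
- pull_b_bar (a point): centre of the brass T-shaped pull on the front of box_b's lid, 34 right of its middle: round bar 16 thick, 32 long, domed ends, along the box's y axis, 21 in front of the lid on a thin stem; lid shut, it lies 105 in front of the hinge line and 7 above it; it moves with the lid. Pinched by its ends from above it turns between the fingers, so the gripper may stay pointing down
- tab_b_top (a point): centre of the upper face of the flat brass thumb tab (26 out x 30 wide x 5 thick, dark inlay) on the front of box_b's lid, 37 left of its middle; lid shut, it lies 100 in front of the hinge line and 9 above it; it moves with the lid
- tab_b: that thumb tab of box_b as a part (its origin is the middle of the hinge line, not the tab)
- bundle_c: grey-green tied herb bundle, 120 long, 17 high, lying; bystander, leave it where it is; origin: centre of the underside
- crystal_amethyst: purple pointed crystal, 70 high; bystander, leave it where it is; origin: centre of the underside
- crystal_quartz: white pointed crystal, 74 high; bystander, leave it where it is; origin: centre of the underside
- crystal_jade: green pointed crystal, 69 high; bystander, leave it where it is; origin: centre of the underside
- crystal_obsidian: black pointed crystal, 59 high; bystander, leave it where it is; origin: centre of the underside
- salve_tin0: round salve tin with a dark green lid, 53 across, 22 high; bystander, leave it where it is; origin: centre of the underside
- stone_dish: small dark dish of tumbled stones, 72 across, 26 high; bystander, leave it where it is; origin: centre of the underside
- counter_bell: brass push bell on a black foot, fixed, 71 across, 62 high; bystander; origin: centre of the underside

How it is judged (in metres and radians):
On the way, in this order (a step that is already met when the one before it is completed fails the run):
1. the near box's lid has been raised to between 13 and 28 degrees and let go, and stays there untouched for half a second (((world x of box_a below 0.65 m and value of joint box_a_lid between 0.22 and 0.5 rad and contact force between each of the fingers, the arm and box_a below 0.05 N and velocity of joint box_a_lid below 0.05 rad/s) or (world x of box_b below 0.65 m and value of joint box_b_lid between 0.22 and 0.5 rad and contact force between each of the fingers, the arm and box_b below 0.05 N and velocity of joint box_b_lid below 0.05 rad/s))), for 0.5 s.
2. the fingers press on the tab: a sound lid bears 3 to 12 N for 0.2 s without sinking below 13 degrees, or a worn lid, still more than 6 degrees open, is pressed with whatever it takes (over 0.3 N) (((world x of box_a below 0.65 m and contact force between the fingers and tab_a between 3 and 12 N and value of joint box_a_lid between 0.22 and 0.5 rad) or (world x of box_b below 0.65 m and contact force between the fingers and tab_b above 0.3 N and value of joint box_b_lid between 0.1 and 0.5 rad))), for 0.2 s.
At the end, for the whole second after the job is handed in: The near box's lid, untouched, stands open between 13 and 28 degrees (0.22 to 0.50 rad) if its hinge is sound (it bore the press), or is shut to within 0.06 rad if its hinge is worn (it sank) (((world x of box_a below 0.65 m and value of joint box_a_lid between 0.22 and 0.5 rad and contact force between each of the fingers, the arm and box_a below 0.05 N) or (world x of box_b below 0.65 m and value of joint box_b_lid below 0.06 rad and contact force between each of the fingers, the arm and box_b below 0.05 N))).
It fails at once if more than 12 N is put on a thumb tab (contact force between anything else and tab_a above 12 N or contact force between anything else and tab_b above 12 N).
It fails at once if the twin box at the back is touched ((not (world x of box_a below 0.65 m) and not (contact force between each of the fingers, the arm and box_a below 0.05 N)) or (not (world x of box_b below 0.65 m) and not (contact force between each of the fingers, the arm and box_b below 0.05 N))).
It fails at once if a bystander is shifted more than 15 mm (distance of any of bundle_c, crystal_amethyst, crystal_quartz, crystal_jade, crystal_obsidian, salve_tin0, stone_dish from where it was at the start of the episode above 0.015 m).
It fails at once if the bell is struck (contact force between any of the fingers, the arm and counter_bell above 1 N).
It also fails if it takes over 43 s, if anything falls off the work surface, if the arm or the gripper's body presses on something with over 40 N, if the wrist force passes 120 N, or if a joint passes its speed limit or range.

## Robot

A 6-joint arm with a two-finger parallel gripper is mounted at the origin on a cart in front of the work surface, level with it; the furniture and walls round the work are solid. World frame = base frame: x ahead of the robot, y to its left, z up, the work surface at z = 0. Lengths are in mm, angles in rad, forces in N, time in s.
With the tool pointing down it reaches from about 350 to 875 mm from the base axis. Payload 4.2 kg.
Tool frame: the origin (TCP) lies midway between the tips of the shut fingers; the grasp point (between the pads) lies 19 mm behind it (arm.grip_point_offset is the distance from the TCP to the grasp point, in mm); y points along the fingers, z is the direction in which the jaws open and shut, and the axes are right-handed (so a half turn about y gives the same grasp; the last joint's range is limited). The gripper opens to 85 mm and grips with 20 to 120 N. Pads are 22 mm wide; open, the fingers measure 114 mm over their backs; the gripper's body (76 mm by 85 mm) begins 54 mm behind the grasp point. The pads swing forward as they close: fully open they stand 13 mm farther back than shut.
Start: joints at [-1.008, 0.385, 0.008, 0, -1.194, -0.259], TCP at [186.983, -596.353, 231.312] pointing down, gripper open.
Joint ranges: [-3.14, 3.14], [-1.21, 2.06], [-1.07, 1.41], [-3.16, 2.05], [-2.99, -0.16], [-3.1, 3.1]. Speed limits (rad/s): [2.79, 2.79, 3.14, 3.14, 3.14, 3.14].

## Interface

Orientations are given as a unit quaternion [x, y, z, w].
In Python, from bench import arm, optics, job_done, spotter gives the robot as it stands.
- The arm moves only by the tool jog_arm, never from a script. Its arguments are lists of equal length, an entry for each row: "translation": the shift along the tool's x, y, z in units of 50 mm (1.0 is 50 mm), a list of three; "rot": the turn, a rotation vector about the tool's x, y, z in units of 8 degrees (1.0 is 8 degrees), a list of three; "gripper": the opening, from 0 (shut) to 1 (fully open). A call has 1 to 20 rows; each row is the pose to reach, as a shift and turn from the pose measured when the call began, along the tool's axes at that moment; what a row does not reach only later rows make up. A row lasts 1/10 s, in which the tool goes at most 50 mm and 8.59 degrees, less where a joint would pass 70% of its speed; a pose out of reach is approached as far as the arm can. A call with a gripper value outside its range is refused whole. The fingers move at their own pace and stop on an object; the grip force is fixed at half the most. Time passes only in rows, so rows that repeat a pose let the fingers close. It gives the time, the measured TCP pose, the force and the opening at its end, in the units of the state.
- arm.read_state(): the state, without advancing time (a new reading comes with each control period).
- optics.get_image(name): name is "scene" or "side" or "wrist"; returns a dict with "frame" (420x560x3 uint8, red, green, blue), "mtx" (3x3 intrinsics, pixels), "distortion" ([k1, k2, p1, p2, k3] as OpenCV has them; the pictures are not rectified), "xyz" and "attitude" of the camera in the world; the wrist camera has in their place "T_tool_cam" (4x4, takes a point from camera to tool coordinates, whose origin is the TCP and whose axes are the tool frame's). Camera axes: x right, y down, z forward; pixel columns grow to the right and rows downward; lengths in mm; the calibration is good to about 2 mm. A picture is of the moment at which its call begins: read the wrist's pose just before it. There is no depth.
- job_done(): hands the job in, once; it reports no verdict.
Trained networks look in the newest picture that a camera, given by its name, has taken for a name from the list of things; names that differ only in an ending like _2 or _b are one class to them, and where a whole thing is asked for, a point or a joint stands for the part that bears it (a point fixed in the world has none). Each returns a list of dicts, best first, with "score" (0 to 1); they miss things now and then, are a little off and sometimes report something else, mostly with a low value. They report only what shows in the picture. A call takes as long as a camera call.
- spotter.look_for(camera, thing): "centre" ([x, y, z] in mm, in the coordinates of the camera as it stood for that picture, good to about 4 mm: the middle of the surface that is visible of it).
The state is a dict: "clock": time; "joints": joint angles; "joint_vel": joint speeds; "joint_efforts": joint torques, N m; "position": TCP position; "ee_rot": TCP orientation; "contact_force": force on the tool from outside, world axes, zero at the start; "wrist_torque": the same for the moment, N m; "gripper_width": finger opening in mm.
Only numpy, scipy, OpenCV 4.12 (cv2) and the standard library are available. Lean on these libraries where they do the work, as an engineer would, in place of code of your own. Each camera call takes 0.05 s, during which the arm holds its last target. There are 200 camera calls.

## Working session

There is one attempt and no reset: what is moved stays moved. The work goes in short steps, Python scripts to look and compute and a tool call to move; the robot and the scene stay as the last step left them, time stands still between calls to the robot, and variables do not carry over. Pictures are saved under pics/ and viewed, about 8 in all and at most 12, crops included, and the job is handed in when it is done.

Besides the shell and the picture viewer there is one more tool, called by a JSON object that holds its "name" and its "arguments". jog_arm: Moves the arm, as the interface text tells. Its arguments: {"type":"object","properties":{"translation":{"type":"array"},"rot":{"type":"array"},"gripper":{"type":"array"}},"required":["translation","rot","gripper"]}

```bash
mkdir -p pics; ls; cat > h.py <<'E'
import numpy as np,cv2
from scipy.spatial.transform import Rotation as R
from bench import arm,optics,spotter,job_done
def cam(name):
    s=arm.read_state(); im=optics.get_image(name)
    if name=='wrist':
        T=np.eye(4);T[:3,:3]=R.from_quat(s['ee_rot']).as_matrix();T[:3,3]=s['position'];T=T@np.array(im['T_tool_cam'])
    else:
        T=np.eye(4);a=np.array(im['attitude'],float);T[:3,:3]=a if a.shape==(3,3) else R.from_quat(a).as_matrix();T[:3,3]=im['xyz']
    return im,T
def look(name,things):
    im,T=cam(name)
    K=np.array(im['mtx'],float);d=np.array(im['distortion'],float)
    for t in things:
        for r in spotter.look_for(name,t)[:3]:
            c=np.array(r['centre']);w=T[:3,:3]@c+T[:3,3]
            px=cv2.projectPoints(c.reshape(1,3),np.zeros(3),np.zeros(3),K,d)[0].ravel()
            print(name,t,round(r['score'],2),w.round(0),px.round(0))
    return im,T
def project(im,T,P):
    Ti=np.linalg.inv(T);return cv2.projectPoints(np.array(P,float).reshape(-1,3),cv2.Rodrigues(Ti[:3,:3])[0],Ti[:3,3],np.array(im['mtx'],float),np.array(im['distortion'],float))[0].reshape(-1,2)
def save(im,n,s=1):
    cv2.imwrite('pics/'+n,cv2.resize(im['frame'][:,:,::-1],None,fx=s,fy=s))
E
python3 - <<'E'
from h import *
s=arm.read_state();print(s['clock'],s['position'],s['ee_rot'],s['contact_force'],s['gripper_width'])
for n in('scene','side'):
    im,T=look(n,['box_a','box_a_lid','pull_a_bar','tab_a_top','bundle_c','counter_bell','stone_dish','salve_tin0','crystal_jade','crystal_quartz','crystal_amethyst','crystal_obsidian'][:12 if n=='scene' else 4]);save(im,n+'1.png',1.4); print(T.round(2).tolist())
E
```

```text
pics
0.0 [ 186.83898643 -595.79681641  230.20878351] [-0.69820327 -0.10680536  0.10709905  0.69973895] [-0.58504891 -0.57531691  0.06482681] 84.71205275712165
scene box_a 0.73 [706. 122.  62.] [208. 219.]
scene box_a 0.57 [540. 121.  64.] [245. 245.]
scene box_a_lid 0.91 [542. 119.  68.] [246. 243.]
scene pull_a_bar 0.54 [486.  81.  67.] [267. 245.]
scene tab_a_top 0.51 [503. 149.  60.] [249. 257.]
scene tab_a_top 0.23 [708. 122.  63.] [207. 219.]
scene bundle_c 0.69 [ 415. -302.   13.] [349. 196.]
scene counter_bell 0.6 [ 496. -222.   36.] [318. 194.]
scene counter_bell 0.59 [407. 256.  42.] [250. 303.]
scene stone_dish 0.69 [464. 312.  23.] [222. 308.]
scene salve_tin0 0.58 [ 384. -187.   19.] [339. 219.]
scene salve_tin0 0.44 [466. 312.  23.] [222. 308.]
scene salve_tin0 0.33 [407. 256.  42.] [250. 303.]
scene crystal_jade 0.49 [384. 320.  45.] [241. 324.]
scene crystal_jade 0.18 [502. 149.  62.] [249. 257.]
scene crystal_quartz 0.32 [ 495. -222.   35.] [319. 194.]
scene crystal_amethyst 0.65 [ 404. -422.   44.] [370. 173.]
scene crystal_obsidian 0.23 [383. 320.  51.] [241. 323.]
[[-0.78, -0.48, 0.39, 15.99], [-0.62, 0.6, -0.51, 639.38], [0.01, -0.64, -0.77, 1115.62], [0.0, 0.0, 0.0, 1.0]]
side box_a 0.66 [533. 122.  66.] [228. 253.]
side box_a 0.62 [700. 122.  60.] [182. 215.]
side box_a_lid 0.98 [537. 110.  63.] [231. 249.]
side box_a_lid 0.74 [537. 119.  64.] [228. 252.]
side pull_a_bar 0.49 [488.  76.  66.] [257. 252.]
side tab_a_top 0.62 [495. 150.  61.] [230. 271.]
side tab_a_top 0.31 [ 374. -388.   39.] [412. 186.]
[[-0.71, -0.51, 0.48, 30.11], [-0.7, 0.5, -0.51, 505.51], [0.02, -0.69, -0.72, 880.98], [0.0, 0.0, 0.0, 1.0]]
```

View pics/side1.png

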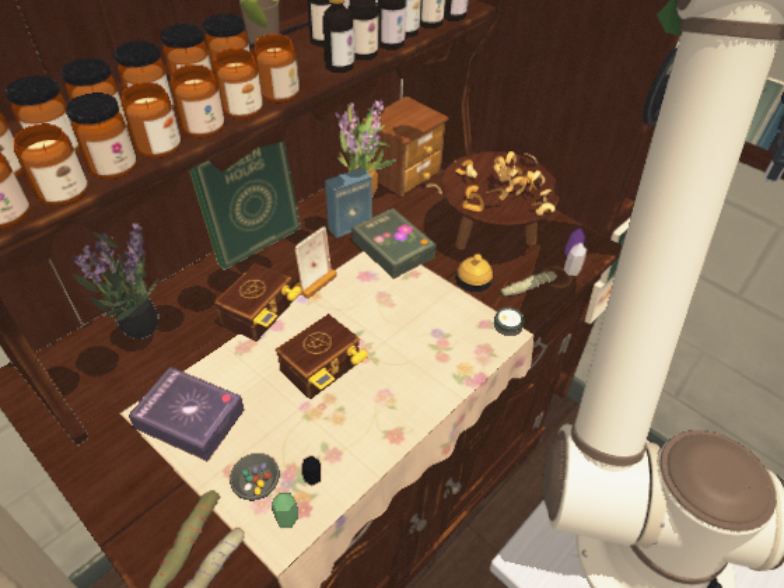

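```bash
cat >> h.py <<'E'
def plan(target,yaw):
    "target TCP world, tool pointing down with yaw (tool x = box x)"
    s=arm.read_state();R0=R.from_quat(s['ee_rot']);p=np.array(s['position'])
    Rt=R.from_euler('z',yaw,degrees=True)*R.from_euler('x',-90,degrees=True)
    print('trans',(R0.inv().apply(np.array(target)-p)/50).round(3),'rot',(np.degrees((R0.inv()*Rt).as_rotvec())/8).round(3))
E
python3 - <<'E'
from h import *
plan([440,95,260],-6)
im,T=cam('wrist');print(np.array(im['T_tool_cam']).round(2).tolist(),im['mtx'])
s=arm.read_state();print(R.from_quat(s['ee_rot']).as_matrix().round(3).tolist(), vars(arm) if hasattr(arm,'__dict__') else '')
E
```

```text
trans [ 8.964 -0.574 11.68 ] rot [0.    2.926 0.   ]
[[0.0, 0.95, 0.32, -82.27], [-0.0, -0.32, 0.95, -142.94], [1.0, -0.0, 0.0, -0.52], [0.0, 0.0, 0.0, 1.0]] [[372.09150158   0.         281.40242314]
 [  0.         372.09150158 206.56938052]
 [  0.           0.           1.        ]]
[[0.954, 0.0, -0.299], [0.299, -0.0, 0.954], [0.0, -1.0, -0.0]] {}
```

{"name": "jog_arm", "arguments": {"translation": [[8.96,-0.57,11.68],[8.96,-0.57,11.68],[8.96,-0.57,11.68],[8.96,-0.57,11.68],[8.96,-0.57,11.68],[8.96,-0.57,11.68],[8.96,-0.57,11.68],[8.96,-0.57,11.68],[8.96,-0.57,11.68],[8.96,-0.57,11.68],[8.96,-0.57,11.68],[8.96,-0.57,11.68],[8.96,-0.57,11.68],[8.96,-0.57,11.68],[8.96,-0.57,11.68],[8.96,-0.57,11.68],[8.96,-0.57,11.68],[8.96,-0.57,11.68],[8.96,-0.57,11.68],[8.96,-0.57,11.68]], "rot": [[0,2.93,0],[0,2.93,0],[0,2.93,0],[0,2.93,0],[0,2.93,0],[0,2.93,0],[0,2.93,0],[0,2.93,0],[0,2.93,0],[0,2.93,0],[0,2.93,0],[0,2.93,0],[0,2.93,0],[0,2.93,0],[0,2.93,0],[0,2.93,0],[0,2.93,0],[0,2.93,0],[0,2.93,0],[0,2.93,0]], "gripper": [0.7,0.7,0.7,0.7,0.7,0.7,0.7,0.7,0.7,0.7,0.7,0.7,0.7,0.7,0.7,0.7,0.7,0.7,0.7,0.7]}}

```text
clock: 2.95
position: [439.5, 94.0, 260.0]
ee_rot: [-0.706, 0.038, -0.038, 0.706]
contact_force: [-0.5, -0.4, -0.7]
gripper_width: 59.7
```

```bash
python3 - <<'E'
from h import *
s=arm.read_state();print(s['clock'],s['position'],s['gripper_width'],s['contact_force'])
im,T=look('wrist',['box_a','box_a_lid','pull_a_bar','tab_a_top']);save(im,'w1.png',1.4)
E
```

```text
2.95 [439.5298159   94.0273275  260.00659144] 59.697619571665065 [-0.47786204 -0.40427047 -0.73749362]
wrist box_a 0.77 [531. 108.  68.] [305. 263.]
wrist box_a 0.69 [688. 109.  61.] [318. 383.]
wrist box_a_lid 0.67 [537. 105.  63.] [303. 266.]
wrist pull_a_bar 0.59 [486.  78.  68.] [271. 224.]
wrist tab_a_top 0.57 [501. 149.  56.] [343. 227.]
```

View pics/w1.png

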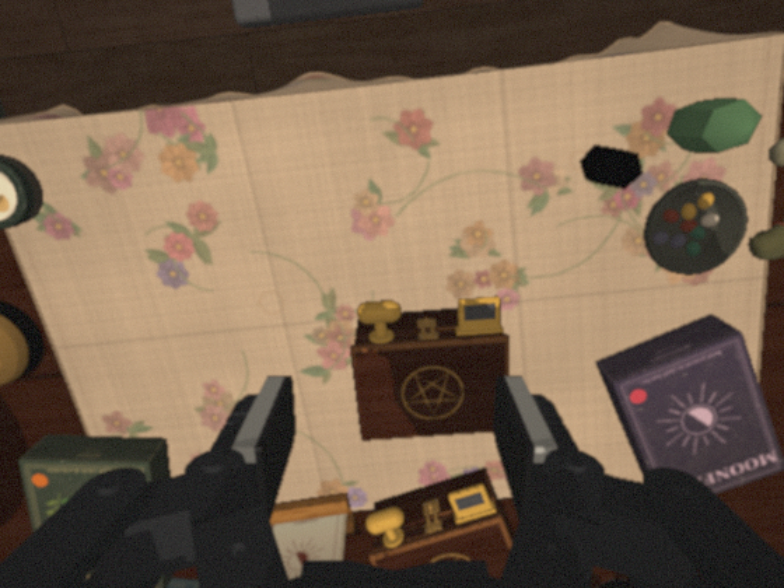

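```bash
cat >> h.py <<'E'
from scipy.optimize import least_squares
def pts(q,P):
    x,y,yaw,th=q; P=np.array(P,float)
    # hinge-frame points rotated by th: front(-x) rises
    c,s=np.cos(th),np.sin(th)
    X=np.c_[P[:,0]*c+P[:,2]*s,P[:,1],-P[:,0]*s+P[:,2]*c]
    return R.from_euler('z',yaw).apply(X)+[x,y,43]
MOD=np.array([[-105,-34,7],[-84,-57,19],[-84,57,19],[-2,-57,19],[-2,57,19],[-113,22,9],[-113,52,9]])
E
cat >fit.py <<'E'
from h import *
im,T=cam('wrist')
px=np.array([[379,313],[353,349],[508,337],[362,440],[508,430],[459,299],[500,298]])/1.4
f=lambda q:(project(im,T,pts(q,MOD))-px).ravel()
r=least_squares(f,[583,115,-0.03,0.05],x_scale=[10,10,.1,.1])
print(r.x,np.degrees(r.x[2:]));print(r.fun.reshape(-1,2).round(1).tolist())
print('pull',pts(r.x,[[-105,-34,7]]),'tab',pts(r.x,[[-100,37,9]]))
E
python3 fit.py
```

```text
[ 5.93222442e+02  1.08731392e+02 -3.15937249e-02  9.63352482e-02] [-1.8101871   5.51960314]
[[-0.2, -0.3], [-3.4, 0.2], [2.6, 0.8], [-1.4, 1.6], [1.4, 2.0], [-0.5, -0.8], [1.4, -2.3]]
pull [[488.36040725  78.02850095  60.0671061 ]] tab [[495.76979829 148.82978231  61.57690124]]
```

```bash
python3 - <<'E'
from h import *
plan([488,78,125],-1.8);plan([488,78,36],-1.8)
E
```

```text
trans [ 0.994  2.698 -0.231] rot [-0.    -0.532  0.001]
trans [ 0.994  4.478 -0.231] rot [-0.    -0.532  0.001]
```

{"name": "jog_arm", "arguments": {"translation": [[0.99,2.7,-0.23],[0.99,2.7,-0.23],[0.99,2.7,-0.23],[0.99,2.7,-0.23],[0.99,2.7,-0.23],[0.99,2.7,-0.23],[0.99,2.7,-0.23]], "rot": [[0,-0.53,0],[0,-0.53,0],[0,-0.53,0],[0,-0.53,0],[0,-0.53,0],[0,-0.53,0],[0,-0.53,0]], "gripper": [0.7,0.7,0.7,0.7,0.7,0.7,0.7]}}

```text
clock: 3.95
position: [488.7, 78.8, 127.3]
ee_rot: [-0.706, 0.009, -0.013, 0.708]
contact_force: [0.1, -0.2, 0.6]
gripper_width: 59.8
```

```bash
python3 - <<'E'
from h import *
s=arm.read_state();print(s['clock'],s['position'],s['gripper_width'],s['contact_force'])
im,T=look('wrist',['box_a_lid','pull_a_bar','tab_a_top']);save(im,'w2.png',1.4)
plan([488,78,36],-1.8)
E
```

```text
3.95 [488.67838619  78.84481291 127.31930416] 59.835977120123694 [ 0.08226604 -0.2103096   0.55141015]
wrist box_a_lid 0.81 [530.  94.  64.] [308. 287.]
wrist pull_a_bar 0.96 [485.  79.  69.] [282. 225.]
wrist tab_a_top 0.89 [499. 148.  55.] [394. 233.]
trans [-0.005  1.803 -0.011] rot [-0.009  0.001  0.017]
```

View pics/w2.png

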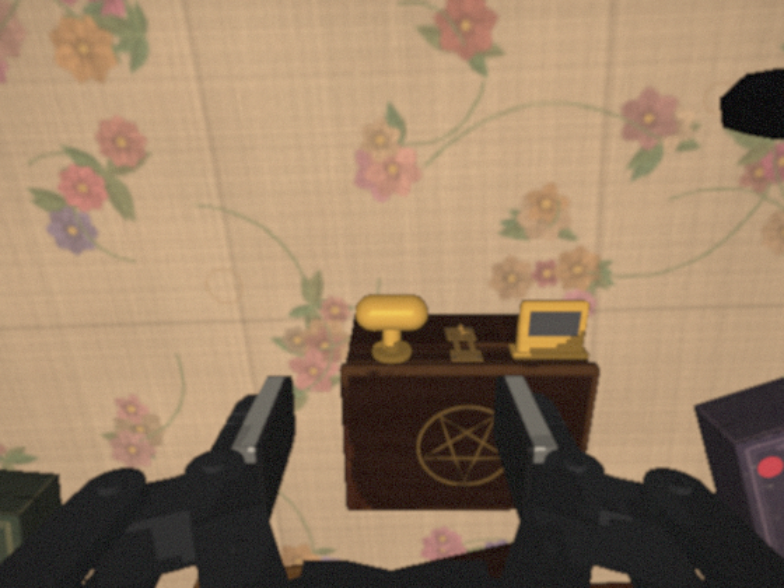

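{"name": "jog_arm", "arguments": {"translation": [[0,0.6,0],[0,1.2,0],[0,1.82,0],[0,1.82,0],[0,1.82,0],[0,1.82,0],[0,1.82,0],[0,1.82,0],[0,1.82,0],[0,1.82,0],[0,1.82,0]], "rot": [[0,0,0],[0,0,0],[0,0,0],[0,0,0],[0,0,0],[0,0,0],[0,0,0],[0,0,0],[0,0,0],[0,0,0],[0,0,0]], "gripper": [0.7,0.7,0.7,0.7,0.7,0.3,0.3,0.3,0.3,0.3,0.3]}}

```text
clock: 5.25
position: [489.3, 77.8, 37.3]
ee_rot: [-0.707, 0.009, -0.012, 0.707]
contact_force: [0.8, -5.1, 5.9]
gripper_width: 28.2
```

```bash
python3 - <<'E'
from h import *
s=arm.read_state();print(s['clock'],s['position'],s['gripper_width'],s['contact_force'])
for n in('scene','side'): look(n,['pull_a_bar','tab_a_top'])
def P(t): return pts([593.2,108.7,-.0316,t],[[-105,-34,7]])[0]
R0=R.from_quat(s['ee_rot'])
for th0 in(.04,.08):
  for t in (.1,.2,.3,.36): print(th0,t,(R0.inv().apply(P(t)-P(th0))/50).round(3))
E
```

```text
5.25 [489.27700745  77.83652687  37.33603424] 28.192666374856415 [ 0.78186421 -5.07971006  5.91478645]
scene tab_a_top 0.34 [ 422. -279.   14.] [344. 199.]
side tab_a_top 0.68 [493. 154.  57.] [230. 274.]
0.04 0.1 [ 0.018 -0.125  0.   ]
0.04 0.2 [ 0.064 -0.33   0.   ]
0.04 0.3 [ 0.131 -0.53   0.   ]
0.04 0.36 [ 0.18  -0.646  0.   ]
0.08 0.1 [ 0.007 -0.042  0.   ]
0.08 0.2 [ 0.053 -0.247  0.   ]
0.08 0.3 [ 0.119 -0.446  0.   ]
0.08 0.36 [ 0.169 -0.563  0.   ]
```

```bash
python3 - <<'E'
from h import *
s=arm.read_state();print(s['clock'],s['position'],s['gripper_width'],s['contact_force'])
im,T=look('wrist',['box_a_lid','pull_a_bar','tab_a_top']);save(im,'w3.png',1.4)
E
```

```text
5.55 [489.24140304  77.84768427  37.30614269] 28.296369645056366 [ 0.5612574  -5.88930516  5.60439833]
wrist box_a_lid 0.6 [506.  83.  62.] [298. 354.]
wrist pull_a_bar 0.59 [487.  77.  68.] [279. 320.]
wrist tab_a_top 0.78 [499. 152.  59.] [479. 328.]
```

View pics/w3.png

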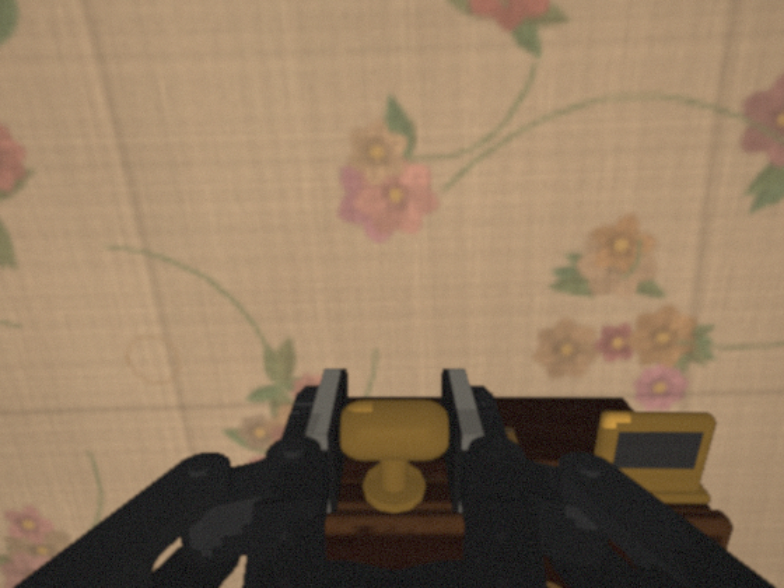

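{"name": "jog_arm", "arguments": {"translation": [[0.005,-0.05,0],[0.015,-0.1,0],[0.025,-0.15,0],[0.04,-0.2,0],[0.055,-0.25,0],[0.07,-0.3,0],[0.085,-0.35,0],[0.1,-0.4,0],[0.12,-0.45,0],[0.14,-0.5,0],[0.16,-0.55,0],[0.17,-0.58,0],[0.17,-0.58,0],[0.17,-0.58,0]], "rot": [[0,0,0],[0,0,0],[0,0,0],[0,0,0],[0,0,0],[0,0,0],[0,0,0],[0,0,0],[0,0,0],[0,0,0],[0,0,0],[0,0,0],[0,0,0],[0,0,0]], "gripper": [0.3,0.3,0.3,0.3,0.3,0.3,0.3,0.3,0.3,0.3,0.3,0.3,0.3,0.3]}}

```text
clock: 7.15
position: [495.7, 77.3, 65.7]
ee_rot: [0.707, -0.01, 0.011, -0.707]
contact_force: [-3.0, 5.1, -19.4]
gripper_width: 28.5
```

```bash
python3 - <<'E'
from h import *
s=arm.read_state();print(s['clock'],s['position'],s['gripper_width'],s['contact_force'])
look('side',['tab_a_top','pull_a_bar']);im,T=look('wrist',['box_a_lid','pull_a_bar','tab_a_top']);save(im,'w4.png',1.4)
for t in (0,.1,.2,.3,.36,.4): print(t,pts([593.2,108.7,-.0316,t],[[-105,-34,7],[-100,37,9]]).round(0).tolist())
E
```

```text
7.15 [495.67289561  77.25306562  65.71102492] 28.450730830026874 [ -3.03122552   5.10610319 -19.42569844]
side tab_a_top 0.64 [505. 151.  79.] [226. 264.]
wrist box_a_lid 0.79 [514.  80.  81.] [292. 341.]
wrist pull_a_bar 0.57 [493.  76.  93.] [278. 313.]
wrist tab_a_top 0.96 [501. 150.  80.] [466. 308.]
0 [[487.0, 78.0, 50.0], [494.0, 149.0, 52.0]]
0.1 [[488.0, 78.0, 60.0], [496.0, 149.0, 62.0]]
0.2 [[491.0, 78.0, 71.0], [498.0, 149.0, 72.0]]
0.3 [[494.0, 78.0, 81.0], [502.0, 149.0, 81.0]]
0.36 [[496.0, 78.0, 87.0], [504.0, 149.0, 87.0]]
0.4 [[498.0, 78.0, 90.0], [506.0, 148.0, 90.0]]
```

View pics/w4.png

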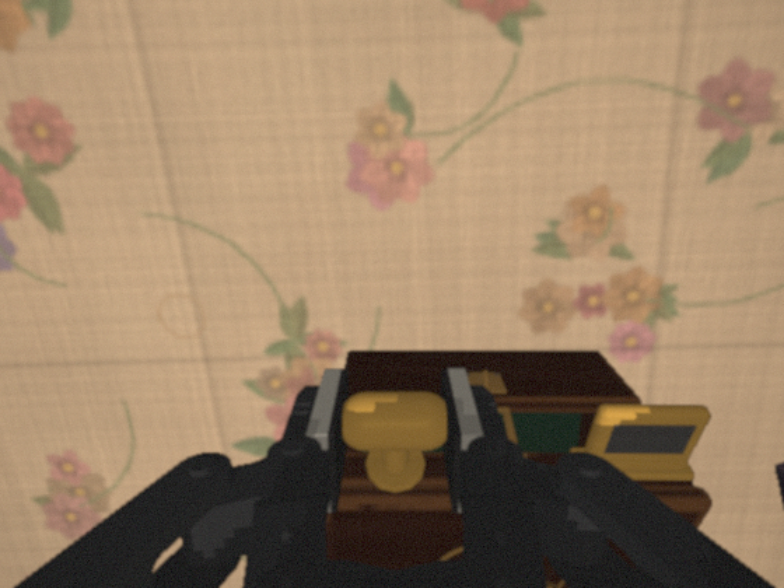

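{"name": "jog_arm", "arguments": {"translation": [[0,0,0],[0,0,0],[0,0,0],[0,0,0],[0,0,0],[0,0,0],[0,-0.5,0],[0,-1,0],[0,-1.6,0],[0,-2,0],[0,-2,0],[0,-2,0],[0,-2,0],[0,-2,0],[0,-2,0],[0,-2,0],[0,-2,0],[0,-2,0],[0,-2,0]], "rot": [[0,0,0],[0,0,0],[0,0,0],[0,0,0],[0,0,0],[0,0,0],[0,0,0],[0,0,0],[0,0,0],[0,0,0],[0,0,0],[0,0,0],[0,0,0],[0,0,0],[0,0,0],[0,0,0],[0,0,0],[0,0,0],[0,0,0]], "gripper": [0.7,0.7,0.7,0.7,0.7,0.7,0.7,0.7,0.7,0.7,0.7,0.7,0,0,0,0,0,0,0]}}

```text
clock: 9.4
position: [495.6, 77.2, 165.7]
ee_rot: [0.707, -0.01, 0.011, -0.707]
contact_force: [-0.2, 0.6, -0.8]
gripper_width: 0.1
```

```bash
python3 - <<'E'
from h import *
s=arm.read_state();print(s['clock'],s['position'],s['gripper_width'],s['contact_force'])
look('side',['tab_a_top','pull_a_bar']);look('scene',['tab_a_top','pull_a_bar']);im,T=look('wrist',['box_a_lid','pull_a_bar','tab_a_top']);save(im,'w5.png',1.4)
plan([504,149,120],-1.8)
E
```

```text
9.4 [495.56315961  77.24790809 165.67509649] 0.08307133036899492 [-0.24600469  0.56182674 -0.75872936]
side tab_a_top 0.46 [503. 152.  79.] [226. 265.]
side pull_a_bar 0.6 [494.  76.  88.] [255. 245.]
side pull_a_bar 0.42 [693. 136.  57.] [180. 220.]
scene tab_a_top 0.49 [510. 153.  83.] [246. 253.]
scene pull_a_bar 0.72 [ 413. -296.   13.] [348. 197.]
scene pull_a_bar 0.49 [540. 124.  67.] [245. 245.]
scene pull_a_bar 0.46 [496.  84.  89.] [264. 240.]
wrist box_a_lid 0.94 [529. 120.  79.] [347. 258.]
wrist pull_a_bar 0.67 [493.  76.  90.] [280. 216.]
wrist tab_a_top 0.62 [505. 148.  78.] [389. 224.]
trans [0.125 0.914 1.439] rot [0.    0.008 0.008]
```

View pics/w5.png

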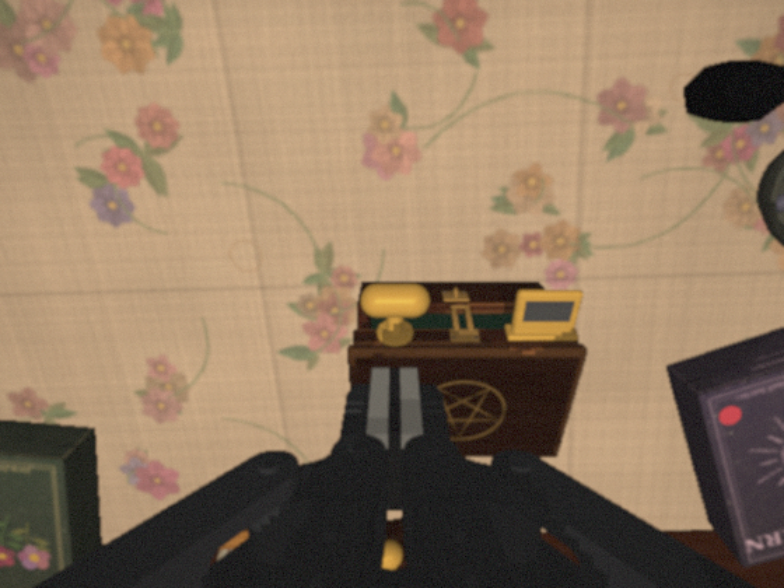

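{"name": "jog_arm", "arguments": {"translation": [[0.06,0,0.8],[0.06,0.3,1.44],[0.06,0.9,1.44],[0.06,1.35,1.44],[0.06,1.35,1.44],[0.06,1.35,1.44],[0.06,1.35,1.44],[0.06,1.35,1.44]], "rot": [[0,0,0],[0,0,0],[0,0,0],[0,0,0],[0,0,0],[0,0,0],[0,0,0],[0,0,0]], "gripper": [0,0,0,0,0,0,0,0]}}

```text
clock: 10.7
position: [501.7, 149.4, 99.6]
ee_rot: [-0.707, 0.009, -0.012, 0.708]
contact_force: [-0.1, -0.9, -0.8]
gripper_width: 0.1
```

```bash
python3 - <<'E'
from h import *
s=arm.read_state();print(s['clock'],s['position'],s['gripper_width'],s['contact_force'])
im,T=look('wrist',['tab_a_top','pull_a_bar']);save(im,'w6.png',1.4)
plan([501,149,95],-1.8)
E
```

```text
10.7 [501.66573902 149.41498991  99.64622333] 0.10491749322644851 [-0.05770504 -0.90803375 -0.84837252]
wrist tab_a_top 0.72 [497. 147.  80.] [278. 251.]
wrist tab_a_top 0.46 [513.  92.  84.] [165. 288.]
wrist pull_a_bar 0.68 [492.  78.  90.] [124. 257.]
wrist pull_a_bar 0.55 [498. 147.  80.] [278. 253.]
trans [-0.004  0.081 -0.005] rot [-0.007  0.007  0.019]
```

View pics/w6.png

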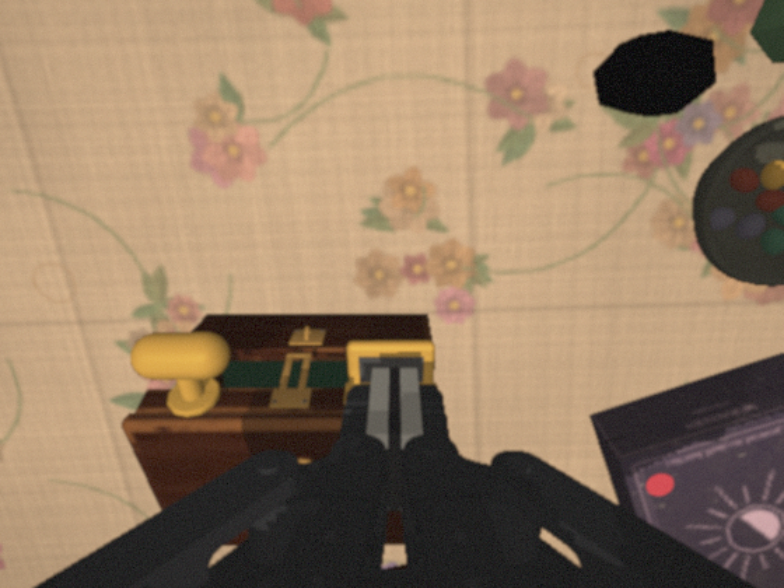

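{"name": "jog_arm", "arguments": {"translation": [[0,0.04,0],[0,0.08,0],[0,0.12,0],[0,0.15,0],[0,0.15,0]], "rot": [[0,0,0],[0,0,0],[0,0,0],[0,0,0],[0,0,0]], "gripper": [0,0,0,0,0]}}

```text
clock: 11.35
position: [501.0, 149.1, 91.2]
ee_rot: [-0.707, 0.01, -0.011, 0.707]
contact_force: [0.5, 1.1, 0.4]
gripper_width: -0.0
```

{"name": "jog_arm", "arguments": {"translation": [[0,0.01,0],[0,0.02,0],[0,0.03,0],[0,0.03,0]], "rot": [[0,0,0],[0,0,0],[0,0,0],[0,0,0]], "gripper": [0,0,0,0]}}

```text
clock: 11.75
position: [501.0, 149.1, 89.6]
ee_rot: [-0.707, 0.01, -0.011, 0.707]
contact_force: [-0.2, 0.3, 0.2]
gripper_width: -0.4
```

{"name": "jog_arm", "arguments": {"translation": [[0,0.01,0],[0,0.02,0],[0,0.02,0]], "rot": [[0,0,0],[0,0,0],[0,0,0]], "gripper": [0,0,0]}}

```text
clock: 12.05
position: [501.0, 149.1, 88.6]
ee_rot: [-0.707, 0.01, -0.011, 0.707]
contact_force: [1.1, -0.6, -1.2]
gripper_width: -0.3
```

{"name": "jog_arm", "arguments": {"translation": [[0,0.01,0],[0,0.02,0],[0,0.02,0]], "rot": [[0,0,0],[0,0,0],[0,0,0]], "gripper": [0,0,0]}}

```text
clock: 12.35
position: [500.9, 149.0, 87.5]
ee_rot: [-0.707, 0.01, -0.011, 0.707]
contact_force: [0.3, -0.5, 0.4]
gripper_width: -0.3
```

{"name": "jog_arm", "arguments": {"translation": [[0,0.01,0],[0,0.02,0],[0,0.02,0]], "rot": [[0,0,0],[0,0,0],[0,0,0]], "gripper": [0,0,0]}}

```text
clock: 12.65
position: [500.9, 149.0, 86.4]
ee_rot: [-0.707, 0.01, -0.011, 0.707]
contact_force: [-0.1, -1.7, -0.2]
gripper_width: 0.2
```

{"name": "jog_arm", "arguments": {"translation": [[0,0.01,0],[0,0.01,0],[0,0.01,0]], "rot": [[0,0,0],[0,0,0],[0,0,0]], "gripper": [0,0,0]}}

```text
clock: 12.95
position: [500.8, 149.0, 85.9]
ee_rot: [-0.707, 0.01, -0.011, 0.707]
contact_force: [0.4, 0.6, -0.3]
gripper_width: 0.0
```

{"name": "jog_arm", "arguments": {"translation": [[0,0.01,0],[0,0.02,0],[0,0.02,0]], "rot": [[0,0,0],[0,0,0],[0,0,0]], "gripper": [0,0,0]}}

```text
clock: 13.25
position: [500.9, 149.0, 84.9]
ee_rot: [-0.707, 0.01, -0.011, 0.707]
contact_force: [-0.8, 0.4, 0.1]
gripper_width: 0.4
```

{"name": "jog_arm", "arguments": {"translation": [[0,0.01,0],[0,0.02,0],[0,0.02,0]], "rot": [[0,0,0],[0,0,0],[0,0,0]], "gripper": [0,0,0]}}

```text
clock: 13.55
position: [501.0, 149.0, 84.6]
ee_rot: [-0.707, 0.01, -0.011, 0.707]
contact_force: [-1.2, 0.5, 5.3]
gripper_width: 0.1
```

{"name": "jog_arm", "arguments": {"translation": [[0,0.014,0],[0,0.014,0],[0,0.014,0],[0,0.014,0],[0,0.014,0]], "rot": [[0,0,0],[0,0,0],[0,0,0],[0,0,0],[0,0,0]], "gripper": [0,0,0,0,0]}}

```text
clock: 14.05
position: [501.0, 149.1, 84.6]
ee_rot: [-0.707, 0.01, -0.011, 0.707]
contact_force: [-2.0, -0.3, 5.0]
gripper_width: -0.2
```

{"name": "jog_arm", "arguments": {"translation": [[0,0.014,0],[0,0.014,0],[0,0.014,0],[0,0.014,0],[0,0.014,0]], "rot": [[0,0,0],[0,0,0],[0,0,0],[0,0,0],[0,0,0]], "gripper": [0,0,0,0,0]}}

```text
clock: 14.55
position: [501.0, 149.1, 84.6]
ee_rot: [0.707, -0.01, 0.011, -0.707]
contact_force: [-2.6, 0.6, 5.9]
gripper_width: 0.4
```

```bash
python3 - <<'E'
from h import *
s=arm.read_state();print(s['clock'],s['position'],s['gripper_width'],s['contact_force'])
im,T=look('wrist',['tab_a_top','pull_a_bar']);save(im,'w7.png',1.4)
E
```

```text
14.55 [500.96120074 149.05758096  84.58933697] 0.35295154546946084 [-2.57258634  0.60852115  5.85839295]
wrist tab_a_top 0.9 [496. 146.  81.] [276. 266.]
wrist tab_a_top 0.58 [412. 245.  47.] [493.  56.]
wrist pull_a_bar 0.62 [489.  79.  90.] [111. 266.]
```

View pics/w7.png

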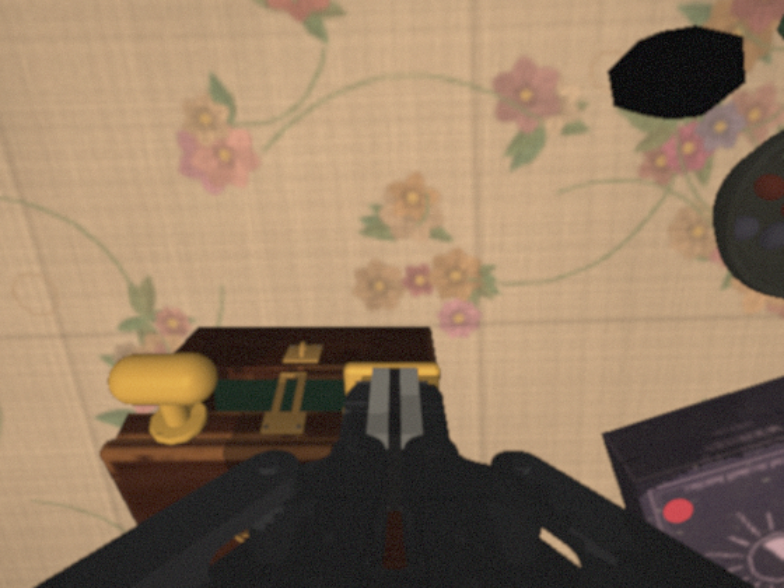

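{"name": "jog_arm", "arguments": {"translation": [[0,-0.1,0],[0,-0.5,0],[0,-1.2,0],[0,-2,0],[0,-2.4,0],[0,-2.4,0],[0,-2.4,0],[0,-2.4,0],[0,-2.4,0],[0,-2.4,0]], "rot": [[0,0,0],[0,0,0],[0,0,0],[0,0,0],[0,0,0],[0,0,0],[0,0,0],[0,0,0],[0,0,0],[0,0,0]], "gripper": [0,0,0,0,0,0,0,0,0,0]}}

```text
clock: 15.7
position: [500.3, 148.8, 203.5]
ee_rot: [0.707, -0.01, 0.011, -0.707]
contact_force: [-0.5, -0.1, 0.5]
gripper_width: 0.1
```

```bash
python3 - <<'E'
from h import *
s=arm.read_state();print(s['clock'],s['position'],s['contact_force'])
look('side',['tab_a_top','pull_a_bar']);im,T=look('wrist',['tab_a_top','pull_a_bar']);save(im,'w8.png',1.4)
E
```

```text
15.7 [500.3287683  148.82549052 203.50198593] [-0.46071313 -0.1293542   0.47308189]
side tab_a_top 0.42 [505. 152.  80.] [226. 264.]
wrist tab_a_top 0.73 [506. 150.  78.] [284. 203.]
wrist pull_a_bar 0.64 [492.  78.  90.] [182. 192.]
```

View pics/w8.png

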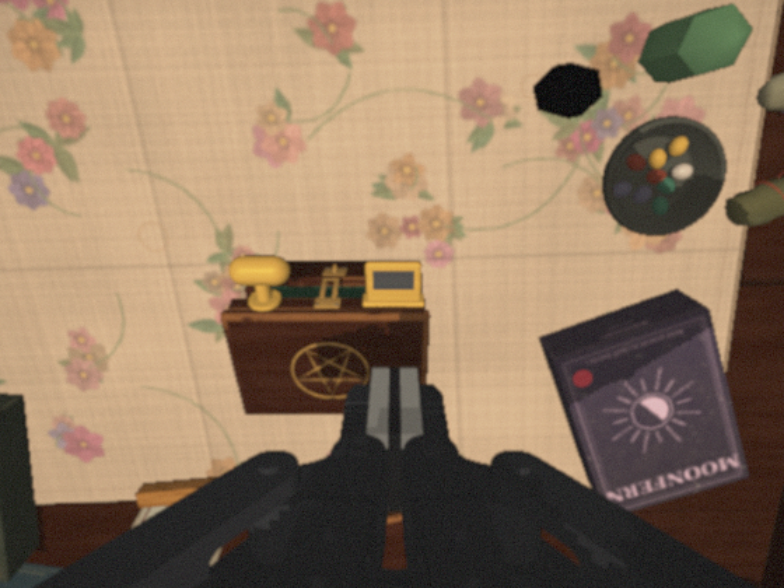

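The lid is still open at the same height (tab z about 79, pull z about 90) and the arm is clear, so I'm handing in.

```bash
python3 -c "
from bench import job_done;print(job_done())"
```

```text
the job is handed in; nothing more can be done
None
```

The near box's hinge is sound: its lid bore the press without sinking, so I left it standing open and handed the job in.

- **Raising the lid:** I lifted it by the pull to an estimated 0.3 rad (about 17–18°). The lift took roughly 19 N, which fits the sound hinge. I then let go and stood clear for about a second, and it stayed up.
- **Pressing the tab:** I pressed straight down with 5–6 N for about a second. The fingertip height held at 84.6 mm throughout. The highest force I read on the tab was 5.9 N.
- **Last check:** With the arm clear, the tab read about 79 mm high and the pull about 90 mm, the same as before the press.
- **Uncertainties:**
  - The lid angle comes from camera estimates good to a few millimetres, so it could be off by about 0.05 rad; that still sits inside the 0.22–0.50 rad band.
  - The gripper read 28 mm on the 32 mm pull, which I did not explain, but the grip held.
- **Other objects:** I kept the arm away from the twin box and the other objects, and the moves met no unexpected force. I did not measure their positions again at the end.

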